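# Hold a wax block in the sawing jig

### The job

Take the bottle that was left on the sawing jig, stand it upright in the middle of the round steel dish without dropping it, and let go. Then lay the wax block flat on the jig's bed, one short end square against the fence and a long side against the stop block, and press it with one diagonal push, about 12 N each way, into the fence and down onto the bed at once. Finish while still holding that push; leave everything else where it is.

Things in the scene. Friction and masses are not known exactly. Their poses are not given: they have to be found in the camera images.
- jig_bed: Bed of the sawing jig: grey plate 120 x 110 x 10 mm, fixed, rigid. All jig faces are smooth (friction about 0.2). Origin at the centre of its underside; x points to the fence on its far edge, y to the left (side of the stop block), z up; top at z = 10 mm. Fence face at x = +40 mm, stop block face (looking to -y) at y = +18 mm: the wax block seated in the corner, length along x, has its centre at x = +9, y = +3 mm.
- jig_fence: Fence of the jig: straight aluminium bar 18 x 110 x 26 mm, standing on the bed along its far edge, fixed to it. Same axes as the bed, origin 10 mm above the bed's origin; its working face is at x = +40 mm, its top 26 mm above the bed. A thin dark saw slot is marked on it.
- stop_block: Stop block of the jig: aluminium block 18 x 22 x 18 mm, fixed on the bed in the left corner before the fence. Same axes and origin as the fence; it covers x = +22 to +40 mm, y = +18 to +40 mm, 18 mm high: fingers gripping the wax block's long sides at its middle or nearer half pass before it.
- wax_block: Wax block: yellow rectangular bar 30 x 62 x 19 mm, about 60 g, lying flat on the table top or on the 2 mm mat on it. Origin at the centre of its underside; y along its length (62 mm), x across its width (30 mm), z up. Which of its two ends meets the fence does not matter.
- bottle: Bottle: round pink bottle with a narrower white cap, 105 mm tall, body about 43 mm in diameter up to 86 mm, then the cap (25 mm), about 120 g, standing on the jig's bed at the start. Origin at the centre of its underside, z up.
- steel_dish: Pale round shallow steel dish, 155 mm in diameter, 19 mm high, fixed to the table. Origin at the centre of its underside, z up; its flat floor is 2 mm above the origin and about 95 mm in diameter, the wall slopes up from there.
- bur_block: Bystander, leave alone: aluminium block 34 x 66 x 22 mm with small burs standing in it, 44 mm high in all. Origin at the centre of its underside. It and the wax block may swap places.
- cast_upper: Bystander, leave alone: white plaster cast of an upper jaw, 57 x 68 x 30 mm. Origin at the centre of its underside.
- cast_lower: Bystander, leave alone: grey plaster cast of a lower jaw, 57 x 68 x 32 mm. Origin at the centre of its underside.
- felt_wheel: Bystander, leave alone: cream felt polishing wheel, 48 mm in diameter, 12 mm thick, lying flat. Origin at the centre of its underside.
Things that resemble listed ones, but are neither listed nor needed, are in the scene too. Several things look just like the wax_block: the one meant starts farthest to the robot's left.

How it is judged:
By the outcome, as a careful person would: the job done as asked, in the order asked, and still so for the second after the job is handed in, while the arm keeps its last pose, push and grip.
It also fails if it takes over 72 s, if anything falls off the work surface, if the arm or the gripper's body presses on something with over 40 N, if the wrist force passes 120 N, or if a joint passes its speed limit or range.

### The arm

A 6-joint arm with a two-finger parallel gripper is mounted at the origin on a cart in front of the work surface, level with it; the furniture and walls round the work are solid. World frame = base frame: x ahead of the robot, y to its left, z up, the work surface at z = 0. Lengths are in mm, angles in rad, forces in N, time in s.
With the tool pointing down it reaches from about 275 to 1000 mm from the base axis. Payload 8.4 kg.
Tool frame: the origin (TCP) lies at the very end of the fingers, on their centre line; the grasp point (between the pads) lies 19 mm behind it (r.pinch_z is the distance from the TCP to the grasp point, in mm); z points along the fingers, y is the direction in which the jaws open and shut (so a half turn about z gives the same grasp; the last joint's range is limited). The gripper opens to 85 mm and grips with 20 to 120 N. Pads are 22 mm wide; open, the fingers measure 114 mm over their backs; the gripper's body (76 mm by 85 mm) begins 54 mm behind the grasp point. The pads swing forward as they close: fully open they stand 13 mm farther back than shut.
Start: joints at [-0.002, 0.353, 1.633, -0, 1.155, -0.002], TCP at [625.002, -0, 231.281] pointing down, gripper open.
Joint ranges: [-2.63, 2.63], [-0.92, 2.1], [0.06, 2.66], [-1.3, 4.44], [0, 2.69], [-3.02, 3.02]. Speed limits (rad/s): [2.22, 2.22, 2.79, 3.14, 3.14, 3.14].

### API

Orientations are given as [roll, pitch, yaw] about the fixed x, y, z axes, in that order (R = Rz(yaw) Ry(pitch) Rx(roll)).
In Python, from rig import r, optics gives the robot as it stands.
- The arm moves only by the shell command python3 -m creep 'ROWS' [FORCE]. ROWS is JSON, a list of rows, each an object with "dp": the shift along the tool's x, y, z in mm, a list of three; "angular": the turn, a rotation vector about the tool's x, y, z in rad, a list of three; "fingers": the finger opening in mm, from 0 to 85.4. In form: [{"dp": [dx, dy, dz], "angular": [wx, wy, wz], "fingers": fingers}, ...]. A call has 1 to 5 rows; each row is the pose to reach, as a shift and turn from the pose commanded when the call began, along the tool's axes at that moment; what a row does not reach only later rows make up. A row lasts 1/12 s, in which the tool goes at most 41.7 mm and 7.16 degrees, less where a joint would pass 70% of its speed; a pose out of reach is approached as far as the arm can. A call with a gripper value outside its range is refused whole. The fingers move at their own pace and stop on an object; FORCE is the grip in N (left out, the last holds). Time passes only in rows, so rows that repeat a pose let the fingers close. It gives the time, the measured TCP pose, the force and the opening at its end, in the units of the state.
- r.sense(): the state, without advancing time (a new reading comes with each control period).
- optics.grab_frame(name): name is "scene" or "side" or "wrist"; returns the picture (384x512x3 uint8, blue, green, red); there is no depth.
- optics.camera_params(name): a dict with "fx", "fy", "cx", "cy" (pixels), "distortion" ([k1, k2, p1, p2, k3] as OpenCV has them; the pictures are not rectified), "eye" and "rotation" of the camera in the world; the wrist camera has in their place "T_tool_cam" (4x4, takes a point from camera to tool coordinates, whose origin is the TCP and whose axes are the flange's). Camera axes: x right, y up, looking along -z (the intrinsics and any distortion apply to the point x, -y, -z); pixel columns grow to the right and rows downward; lengths in mm; the calibration is good to about 2 mm. A picture is of the moment at which its call begins: read the wrist's pose just before it. camera_params takes no time and is no camera call.
- r.sign_off(): hands the job in, once; it reports no verdict.
The state is a dict: "clock": time; "qpos": joint angles; "qvel": joint speeds; "joint_efforts": joint torques, N m; "eef_pos": TCP position; "tcp_rot": TCP orientation; "contact_force": force on the tool from outside, world axes, zero at the start; "wrist_torque": the same for the moment, N m; "opening": opening from 0.0 (shut) to 1.0 (fully open).
Only numpy, scipy, OpenCV 4.12 (cv2) and the standard library are available. Lean on these libraries where they do the work, as an engineer would, in place of code of your own. Each camera call takes 0.05 s, during which the arm holds its last target.

## Working session

There is one attempt and no reset: what is moved stays moved. The work goes in short steps, Python scripts to look and compute and a shell command to move; the robot and the scene stay as the last step left them, time stands still between calls to the robot, and variables do not carry over. Pictures are saved under pics/ and viewed, and the job is handed in when it is done.

```bash
ls; mkdir -p pics; python3 - <<'E'
from rig import r, optics
import cv2
print(r.sense()); print(r.pinch_z)
for n in ["scene","side","wrist"]:
    im=optics.grab_frame(n); cv2.imwrite(f"pics/{n}0.png",im); print(n,optics.camera_params(n))
E
```

```text
pics
{'clock': 0.0, 'qpos': array([-2.38440715e-03,  3.53627739e-01,  1.63413656e+00, -2.36786655e-05,
        1.15521018e+00, -2.40284400e-03]), 'qvel': array([-0.0018051 , -0.00160759, -0.00040207, -0.00032465,  0.00161871,
       -0.0013886 ]), 'joint_efforts': array([-2.03471049e-03, -6.05236173e+01, -3.42063046e+01, -2.62302356e-04,
        9.48130677e-03,  3.61521288e-06]), 'eef_pos': array([6.24520156e+02, 3.46714191e-03, 2.30573397e+02]), 'tcp_rot': array([-3.14021079e+00,  1.83295476e-05,  1.57082435e+00]), 'contact_force': array([ 0.06767806, -0.70790124,  0.15720565]), 'wrist_torque': array([-0.0358489 , -0.0485897 , -0.03680947]), 'opening': 0.9998710238408615}
18.700000000000003
scene {'fx': 348.6088844078917, 'fy': 348.6088844078917, 'cx': 250.81485727741313, 'cy': 193.44794539452644, 'distortion': array([-0.04309286,  0.        ,  0.        ,  0.        ,  0.        ]), 'eye': array([-107.00496622,  599.22581387,  844.46666677]), 'rotation': array([ 0.72934914, -0.01374495, -2.04470742])}
side {'fx': 383.0509232325011, 'fy': 383.0509232325011, 'cx': 258.0093103554207, 'cy': 195.2017858118339, 'distortion': array([-0.04018557,  0.        ,  0.        ,  0.        ,  0.        ]), 'eye': array([ 108.15742773, -421.44909984,  738.44765177]), 'rotation': array([ 0.854758  , -0.00599589, -0.52624204])}
wrist {'fx': 279.7386161782859, 'fy': 279.7386161782859, 'cx': 254.40995411046563, 'cy': 194.5351483956549, 'distortion': array([-0.02915721,  0.        ,  0.        ,  0.        ,  0.        ]), 'T_tool_cam': array([[ 9.05232155e-04,  9.63158244e-01,  2.68933781e-01,
         6.88121617e+01],
       [ 9.99999530e-01, -9.65085751e-04,  9.03514857e-05,
         6.85517086e-01],
       [ 3.46566938e-04,  2.68933573e-01, -9.63158665e-01,
        -1.42945500e+02],
       [ 0.00000000e+00,  0.00000000e+00,  0.00000000e+00,
         1.00000000e+00]])}
```

View pics/scene0.png

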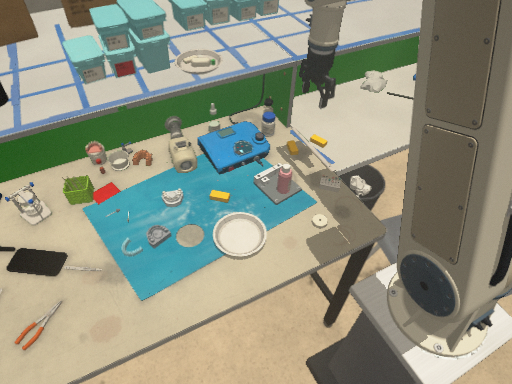

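View pics/side0.png

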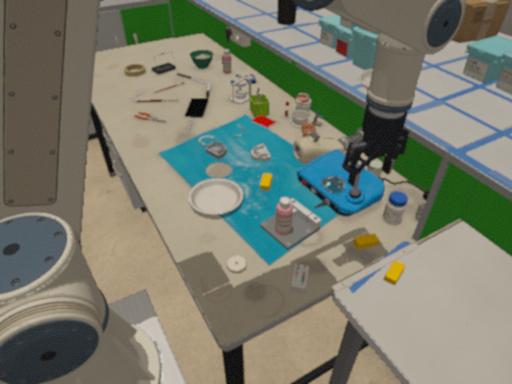

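View pics/wrist0.png

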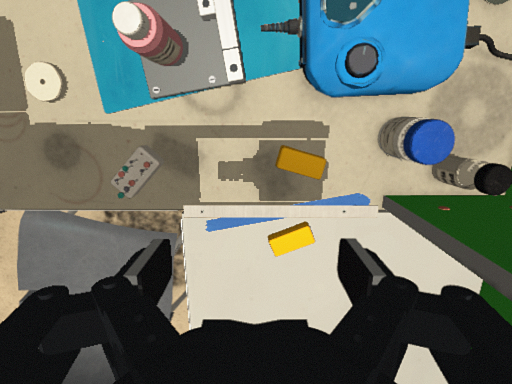

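The scene picture shows the jig with the pink bottle at about (283,180), the dish at (240,235) and a yellow block on the mat at (220,197). That block is the one farthest to robot left; the others are at (293,147) and (318,140). Next I'll enlarge and measure.

```bash
cat > h.py <<'E'
import numpy as np, cv2
from scipy.spatial.transform import Rotation as R
from rig import r, optics
def cam(n, st=None):
    p=optics.camera_params(n)
    K=np.array([[p['fx'],0,p['cx']],[0,p['fy'],p['cy']],[0,0,1.]]);D=np.array(p['distortion'])
    if 'eye' in p:
        rot=np.array(p['rotation']); M=rot if rot.shape==(3,3) else R.from_euler('xyz',rot).as_matrix()
        return K,D,M,np.array(p['eye'])
    st=st or r.sense(); T=p['T_tool_cam']; A=R.from_euler('xyz',st['tcp_rot']).as_matrix()
    return K,D,A@T[:3,:3],A@T[:3,3]+st['eef_pos']
def ray(c,uv):
    K,D,M,e=c
    q=cv2.undistortPoints(np.array(uv,float).reshape(-1,1,2),K,D).reshape(-1,2)
    d=np.c_[q[:,0],-q[:,1],-np.ones(len(q))]@M.T
    return e,d/np.linalg.norm(d,axis=1)[:,None]
def plane(c,uv,z):
    e,d=ray(c,uv); return e+d*((z-e[2])/d[:,2])[:,None]
def tri(c1,u1,c2,u2):
    e1,d1=ray(c1,u1);e2,d2=ray(c2,u2);o=[]
    for a,b in zip(d1,d2):
        s=np.linalg.lstsq(np.c_[a,-b],e2-e1,rcond=None)[0]; o.append(np.r_[(e1+s[0]*a+e2+s[1]*b)/2,np.linalg.norm(e1+s[0]*a-e2-s[1]*b)])
    return np.array(o)
def proj(c,P):
    K,D,M,e=c; q=(np.atleast_2d(P)-e)@M; q=q*[1,-1,-1]
    return cv2.projectPoints(q.reshape(-1,1,3),np.zeros(3),np.zeros(3),K,D)[0].reshape(-1,2)
E
python3 - <<'E'
from h import *
a=cv2.imread('pics/scene0.png');b=cv2.imread('pics/side0.png')
cv2.imwrite('pics/sc1.png',cv2.resize(a[140:270,190:330],None,fx=5,fy=4.5*5/4.5*0.9,interpolation=cv2.INTER_CUBIC)[:600])
cv2.imwrite('pics/sd1.png',cv2.resize(b[160:280,180:330],None,fx=5,fy=5,interpolation=cv2.INTER_CUBIC))
for n,im in (('scene',a),('side',b),('wrist',cv2.imread('pics/wrist0.png'))):
    c=cam(n,None); hsv=cv2.cvtColor(im,cv2.COLOR_BGR2HSV)
    for nm,lo,hi in (('yel',(18,150,90),(32,255,255)),('pink',(165,60,60),(180,255,255))):
        k,l,s,ct=cv2.connectedComponentsWithStats(cv2.inRange(hsv,lo,hi))
        for i in range(1,k):
            if s[i,4]>25:
                cn=cv2.findContours((l==i).astype('uint8'),0,1)[0][0]
                print(n,nm,s[i],ct[i].round(1),plane(c,[ct[i]],12)[0].round(0),cv2.minAreaRect(cn))
    print(proj(c,[[0,0,0],[600,0,0]]))
E
```

```text
scene yel [311 135  16  12 116] [318.2 140.4] [674. -97.  12.] ((318.3000183105469, 140.40000915527344), (16.099689483642578, 7.602630615234375), 26.56505012512207)
scene yel [288 141  10  14  98] [292.4 147.4] [683.  11.  12.] ((292.3103332519531, 147.27584838867188), (14.112845420837402, 7.427813529968262), 68.19859313964844)
scene yel [210 190  20  12 151] [219.6 195.2] [588. 342.  12.] ((219.44232177734375, 195.2884521484375), (19.023263931274414, 8.629108428955078), 11.309932708740234)
[[434.80849482 307.19625846]
 [306.96081061 162.86658367]]
side yel [261 174  11  15 130] [265.7 181. ] [584. 343.  12.] ((265.673095703125, 181.13461303710938), (8.825225830078125, 15.29705810546875), 11.309932708740234)
side yel [354 234  25  15 272] [365.6 241.1] [680.   8.  12.] ((365.8470458984375, 240.811767578125), (12.14810562133789, 24.079282760620117), 77.47119140625)
side yel [385 261  19  23 257] [394.1 271.9] [ 672. -101.   12.] ((394.1538391113281, 271.7307434082031), (12.155402183532715, 22.20221710205078), 29.744882583618164)
[[ 95.53190306 379.99002536]
 [342.3729757  258.39209433]]
wrist yel [ 276  145   50   35 1098] [300.3 162. ] [685.  12.  12.] ((300.4725036621094, 162.09173583984375), (48.08287811279297, 23.658309936523438), 16.699243545532227)
wrist yel [268 222  47  34 959] [290.8 238.7] [676. -96.  12.] ((290.6575622558594, 238.75343322753906), (22.705982208251953, 42.83706283569336), 69.44395446777344)
[[-170.10417976  170.75503142]
 [ 235.93346239  169.23721869]]
```

View pics/sc1.png

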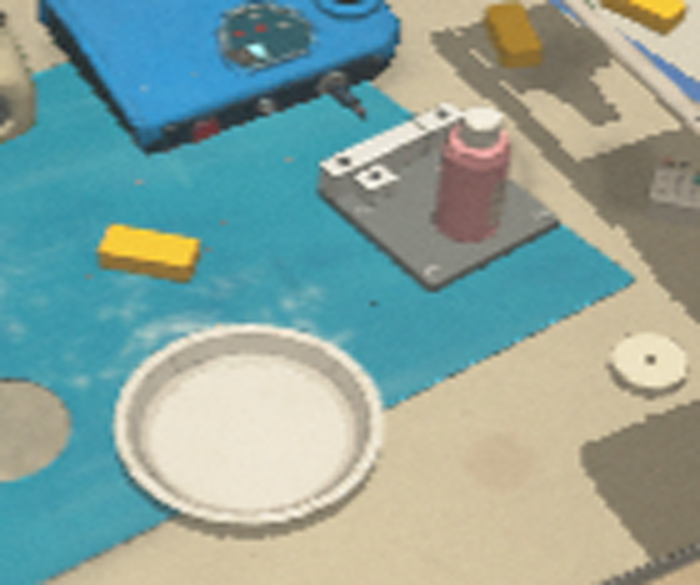

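View pics/sd1.png

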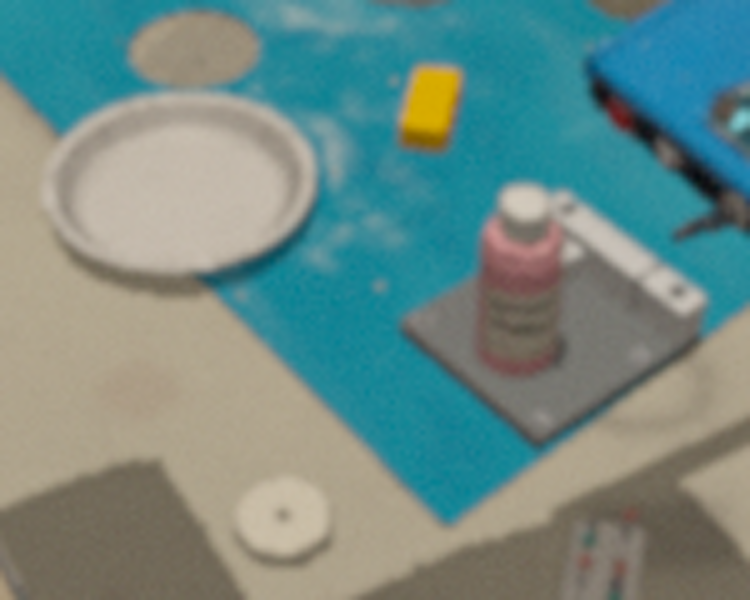

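```bash
python3 - <<'E'
from h import *
cs,cd=cam('scene'),cam('side')
S=lambda x,y:[190+x/5-.4,140+y/4.5-.4]
D=lambda x,y:[180+x/5-.4,160+y/5-.4]
a=[S(433,283),S(557,219),S(485,115),S(440,105),S(462,105),S(322,163)]
b=[D(540,438),D(700,340),D(523,190),D(706,297),D(706,297),D(556,192)]
print(plane(cs,a[:2],12).round(1),plane(cd,b[:2],12).round(1))
print('bed left corner side',plane(cd,[D(403,323)],12))
print('tri cap',tri(cs,[S(485,118)],cd,[D(524,197)]).round(1))
print('fence ends top z38', plane(cs,[S(322,162),S(340,178),S(468,118)],38).round(1), plane(cd,[D(706,297),D(690,315),D(556,192)],38).round(1))
print('bottle base', plane(cs,[S(468,228)],12),plane(cd,[D(517,358)],12))
# dish rim ellipse
for c,P,s,nm in ((cs,[(114,425),(383,430),(250,323),(250,524)],S,'sc'),(cd,[(42,185),(318,185),(180,92),(180,275)],D,'sd')):
    q=plane(c,[s(*p) for p in P],19); print(nm,q.round(1),(q.max(0)+q.min(0))/2)
# wax top corners
print(plane(cs,[S(118,224),S(200,240),S(188,266),S(98,250)],21).round(1))
print(plane(cd,[D(420,66),D(462,68),D(445,137),D(401,132)],21).round(1))
E
```

```text
[[480.6 195.5  12. ]
 [497.2  92.7  12. ]] [[496.   90.1  12. ]
 [607.  105.   12. ]]
bed left corner side [[477.36070717 193.87620561  12.        ]]
tri cap [[516.7 147.2 119.7   0.9]]
fence ends top z38 [[594.  215.6  38. ]
 [574.6 212.6  38. ]
 [591.4 106.7  38. ]] [[610.8 109.6  38. ]
 [595.6 103.1  38. ]
 [589.  217.4  38. ]]
bottle base [[515.4494189 149.3153511  12.       ]] [[516.03006344 142.17006286  12.        ]]
sc [[454.3 422.7  19. ]
 [381.6 286.2  19. ]
 [494.5 316.2  19. ]
 [353.4 384.8  19. ]] [423.98162491 354.43686155  19.        ]
sd [[351.  385.1  19. ]
 [487.5 307.1  19. ]
 [455.9 423.2  19. ]
 [387.6 279.2  19. ]] [419.2941509 351.2153086  19.       ]
[[611.9 353.   21. ]
 [574.7 312.5  21. ]
 [556.  329.3  21. ]
 [594.7 373.9  21. ]]
[[593.4 371.2  21. ]
 [614.7 356.8  21. ]
 [571.3 305.6  21. ]
 [551.3 322.4  21. ]]
```

Bottle at about (516,147), jig centre about (547,153) with yaw about 0.16, dish about (421,353), wax about (584,341). I'll move over the jig for a wrist view.

```bash
python3 -m creep '[{"dp":[40,-29,0],"angular":[0,0,0],"fingers":85},{"dp":[80,-58,0],"angular":[0,0,0],"fingers":85},{"dp":[115,-85,0],"angular":[0,0,0],"fingers":85},{"dp":[130,-95,0],"angular":[0,0,0],"fingers":85},{"dp":[130,-95,0],"angular":[0,0,0],"fingers":85}]' 20
python3 - <<'E'
from h import *
s=r.sense(); im=optics.grab_frame('wrist'); cv2.imwrite('pics/w1.png',im)
np.save('w1.npy',np.r_[s['eef_pos'],s['tcp_rot']]); print(s['eef_pos'],s['tcp_rot'],s['clock'])
E
```

```text
clock: 0.57
eef_pos: [526.1, 133.8, 230.9]
tcp_rot: [-3.139, -0.001, 1.573]
contact_force: [-0.2, -1.0, -1.6]
opening: 0.997
[526.10570211 133.83705271 230.92613434] [-3.13881849e+00 -1.35763833e-03  1.57340883e+00] 0.5667
```

View pics/w1.png

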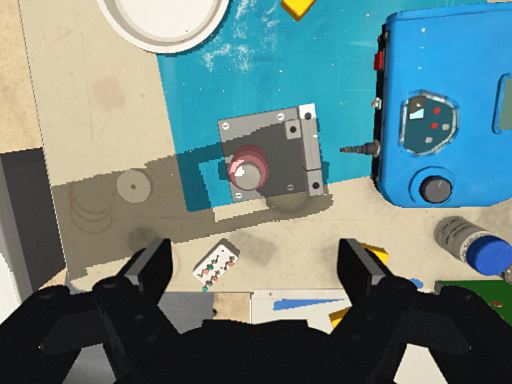

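The wrist view shows bed near edge corners at about (219,121) and (234,204), the fence along (315,104)-(327,195), and the cap centre at (247,176).

```bash
python3 - <<'E'
from h import *
v=np.load('w1.npy'); c=cam('wrist',dict(eef_pos=v[:3],tcp_rot=v[3:]))
im=cv2.imread('pics/w1.png'); cv2.imwrite('pics/w1c.png',cv2.resize(im[90:220,200:340],None,fx=4.5,fy=4.5,interpolation=cv2.INTER_CUBIC))
print(plane(c,[(219,121),(234,204)],12).round(1)); print(plane(c,[(315,104),(327,195)],38).round(1)); print('cap',plane(c,[(247,176)],117))
E
```

```text
[[481.5 197.5  12. ]
 [498.6  88.5  12. ]]
[[595.4 217.3  38. ]
 [616.9 108.9  38. ]]
cap [[519.4590694 149.0623411 117.       ]]
```

View pics/w1c.png

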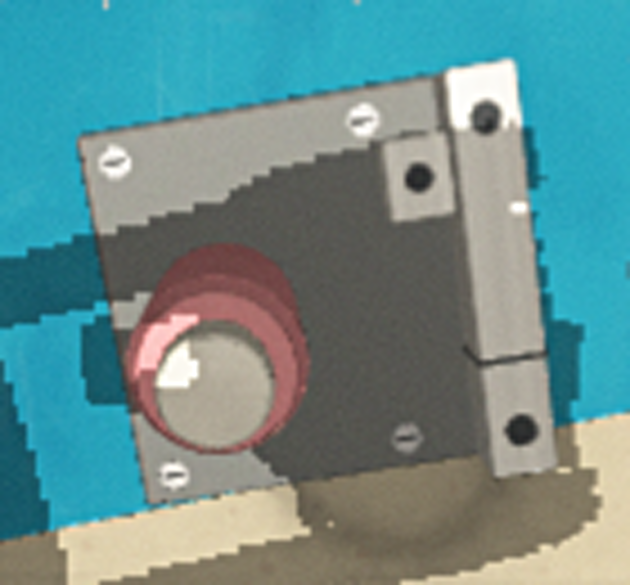

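```bash
python3 - <<'E'
from h import *
s=r.sense();print(s['eef_pos'],s['clock'],s['tcp_rot'])
E
```

```text
[528.06589199 132.14588547 231.23550046] 0.6167 [-3.14073916e+00 -2.64235750e-04  1.57427173e+00]
```

```bash
python3 -m creep '[{"dp":[18,-12,0],"angular":[0,0,0],"fingers":85},{"dp":[18,-12,30],"angular":[0,0,0],"fingers":85},{"dp":[18,-12,65],"angular":[0,0,0],"fingers":85},{"dp":[18,-12,75],"angular":[0,0,0],"fingers":85},{"dp":[18,-12,75],"angular":[0,0,0],"fingers":85}]' 25
python3 -m creep '[{"dp":[0,0,30],"angular":[0,0,0],"fingers":85},{"dp":[0,0,60],"angular":[0,0,0],"fingers":85},{"dp":[0,0,85],"angular":[0,0,0],"fingers":85},{"dp":[0,0,98],"angular":[0,0,0],"fingers":85},{"dp":[0,0,98],"angular":[0,0,0],"fingers":85}]' 25
python3 - <<'E'
from h import *
cv2.imwrite('pics/s2.png',cv2.resize(optics.grab_frame('side')[130:280,180:380],None,fx=3.5,fy=3.5)); cv2.imwrite('pics/w2.png',optics.grab_frame('wrist'));print(r.sense()['eef_pos'])
E
```

```text
clock: 1.03
eef_pos: [516.3, 146.9, 153.6]
tcp_rot: [-3.136, 0.002, 1.57]
contact_force: [-0.5, -0.0, 0.7]
opening: 0.996
clock: 1.45
eef_pos: [517.6, 147.2, 56.9]
tcp_rot: [-3.139, 0.001, 1.57]
contact_force: [-1.5, 0.3, 0.6]
opening: 0.997
[519.17421577 147.86066433  59.38438464]
```

View pics/s2.png

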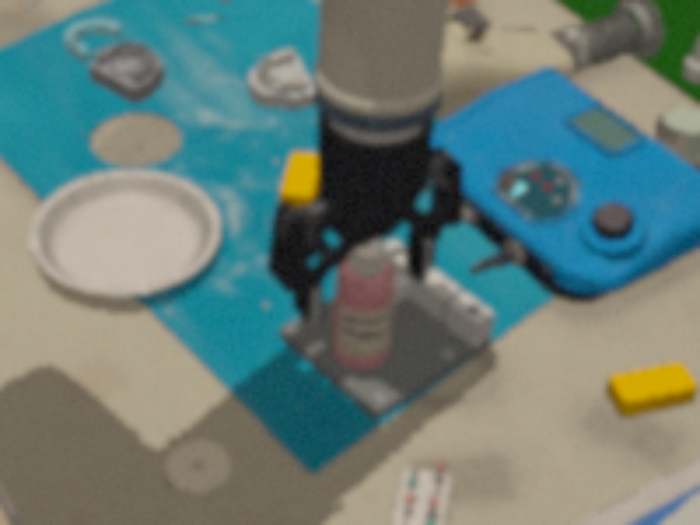

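View pics/w2.png

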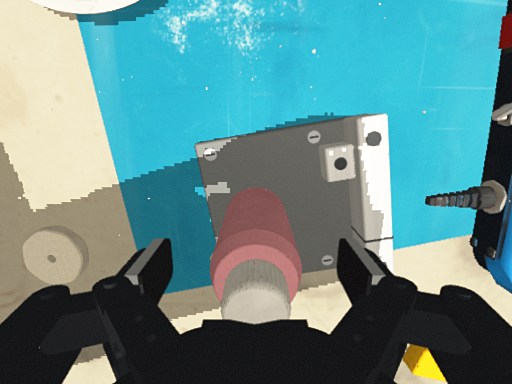

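The bottle body (255,240) sits centred between the pads in the wrist view, so I close the gripper.

```bash
for i in 1 2; do :; done; python3 -m creep '[{"dp":[0,0,0],"angular":[0,0,0],"fingers":30},{"dp":[0,0,0],"angular":[0,0,0],"fingers":30},{"dp":[0,0,0],"angular":[0,0,0],"fingers":30},{"dp":[0,0,0],"angular":[0,0,0],"fingers":30},{"dp":[0,0,0],"angular":[0,0,0],"fingers":30}]' 30
python3 -m creep '[{"dp":[0,0,0],"angular":[0,0,0],"fingers":30},{"dp":[0,0,0],"angular":[0,0,0],"fingers":30},{"dp":[0,0,0],"angular":[0,0,0],"fingers":30},{"dp":[0,0,0],"angular":[0,0,0],"fingers":30},{"dp":[0,0,0],"angular":[0,0,0],"fingers":30}]' 30
```

```text
clock: 1.97
eef_pos: [518.8, 148.2, 59.5]
tcp_rot: [3.14, -0.0, 1.571]
contact_force: [-0.4, -0.9, 7.5]
opening: 0.475
clock: 2.38
eef_pos: [518.8, 148.2, 59.5]
tcp_rot: [3.14, -0.0, 1.571]
contact_force: [0.1, -0.8, 7.9]
opening: 0.472
```

```bash
python3 -m creep '[{"dp":[0,0,-8],"angular":[0,0,0],"fingers":30},{"dp":[0,0,-20],"angular":[0,0,0],"fingers":30},{"dp":[0,0,-40],"angular":[0,0,0],"fingers":30},{"dp":[0,0,-60],"angular":[0,0,0],"fingers":30},{"dp":[0,0,-70],"angular":[0,0,0],"fingers":30}]'
python3 - <<'E'
from h import *
s=r.sense();print(s['eef_pos'],s['contact_force'],s['opening'])
im=optics.grab_frame('scene'); cv2.imwrite('pics/s3.png',cv2.resize(im[100:270,180:360],None,fx=3.5,fy=3.5,interpolation=cv2.INTER_CUBIC)); cv2.imwrite('pics/s3f.png',im)
im=optics.grab_frame('side'); cv2.imwrite('pics/d3.png',cv2.resize(im[100:270,160:360],None,fx=3.5,fy=3.5,interpolation=cv2.INTER_CUBIC)); cv2.imwrite('pics/d3f.png',im)
E
```

```text
clock: 2.8
eef_pos: [519.1, 148.3, 131.4]
tcp_rot: [3.139, -0.001, 1.571]
contact_force: [0.6, 0.6, -1.3]
opening: 0.475
[519.0931491  148.34824318 131.35393446] [ 0.60956824  0.55205312 -1.33441006] 0.4749198308974951
```

View pics/s3.png

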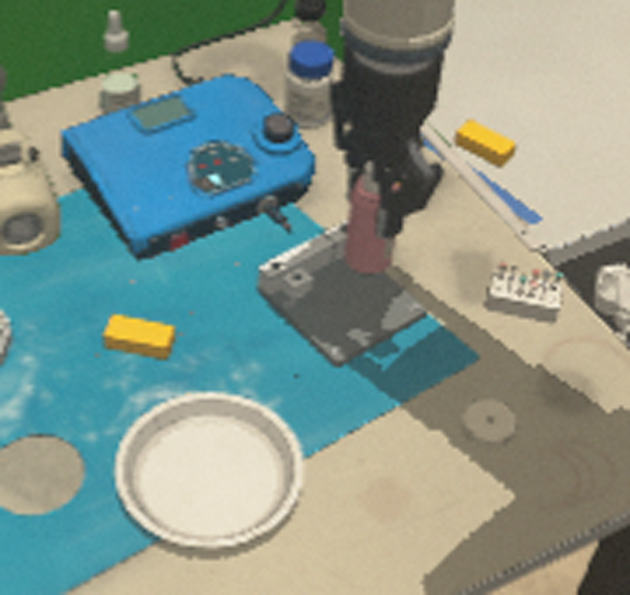

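View pics/d3.png

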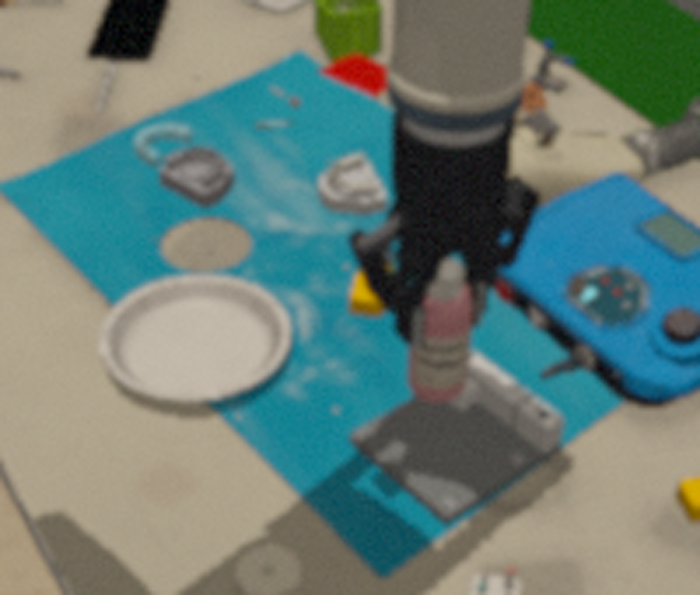

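The bottle is lifted and hangs upright. I'll carry it part-way and view the dish with the wrist camera.

```bash
python3 -m creep '[{"dp":[18,-9,0],"angular":[0,0,0],"fingers":30},{"dp":[45,-21,0],"angular":[0,0,0],"fingers":30},{"dp":[75,-36,0],"angular":[0,0,0],"fingers":30},{"dp":[105,-50,0],"angular":[0,0,0],"fingers":30},{"dp":[122,-58,0],"angular":[0,0,0],"fingers":30}]'
python3 -m creep '[{"dp":[0,0,0],"angular":[0,0,0],"fingers":30},{"dp":[0,0,0],"angular":[0,0,0],"fingers":30}]'
python3 - <<'E'
from h import *
s=r.sense(); im=optics.grab_frame('wrist'); cv2.imwrite('pics/w4.png',im)
np.save('w4.npy',np.r_[s['eef_pos'],s['tcp_rot']]); print(s['eef_pos'],s['tcp_rot'],s['contact_force'])
E
```

```text
clock: 3.32
eef_pos: [458.2, 271.9, 127.4]
tcp_rot: [-3.14, 0.0, 1.571]
contact_force: [-0.0, 0.5, -1.1]
opening: 0.479
clock: 3.48
eef_pos: [459.1, 270.4, 127.5]
tcp_rot: [-3.141, 0.001, 1.573]
contact_force: [-0.5, 0.3, -1.6]
opening: 0.48
[459.10644594 270.39507213 127.50164351] [-3.14052720e+00  7.97469937e-04  1.57312291e+00] [-0.4925031   0.25407345 -1.55115311]
```

View pics/w4.png

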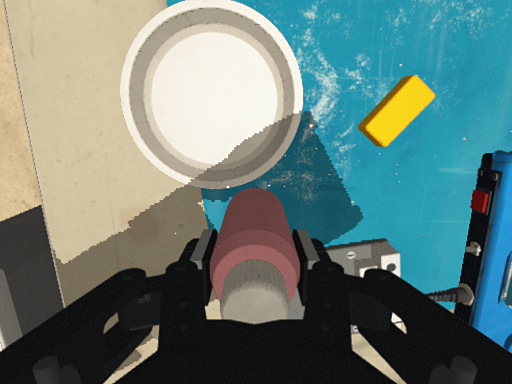

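```bash
python3 - <<'E'
from h import *
v=np.load('w4.npy'); c=cam('wrist',dict(eef_pos=v[:3],tcp_rot=v[3:]))
im=cv2.imread('pics/w4.png')
q=plane(c,[(121,93),(302,95),(211,-1),(215,188)],19);print(q.round(1), (q.max(0)+q.min(0))/2, np.ptp(q,0))
print('floor c',plane(c,[(214,97),(150,95),(277,97)],2).round(1))
m=cv2.inRange(cv2.cvtColor(im,cv2.COLOR_BGR2HSV),(18,150,90),(32,255,255))
cn=max(cv2.findContours(m,0,1)[0],key=cv2.contourArea)
e=cv2.approxPolyDP(cn,2.5,True)[:,0]; print(e.tolist()); print(plane(c,e,21).round(1))
cv2.imwrite('pics/w4c.png',cv2.resize(im[60:160,340:450],None,fx=5,fy=5,interpolation=cv2.INTER_CUBIC))
E
```

```text
[[345.2 358.8  19. ]
 [499.9 357.1  19. ]
 [424.8 429.4  19. ]
 [423.1 275.1  19. ]] [422.54470759 352.22165292  19.        ] [1.54751881e+02 1.54290709e+02 5.68434189e-14]
floor c [[422.5 356.3   2. ]
 [364.  358.2   2. ]
 [479.9 356.5   2. ]]
[[417, 76], [403, 78], [359, 125], [375, 144], [385, 146], [433, 98], [434, 94]]
[[595.7 373.2  21. ]
 [584.  371.4  21. ]
 [550.4 332.6  21. ]
 [566.4 316.4  21. ]
 [575.6 314.7  21. ]
 [612.2 355.8  21. ]
 [612.6 359.1  21. ]]
```

View pics/w4c.png

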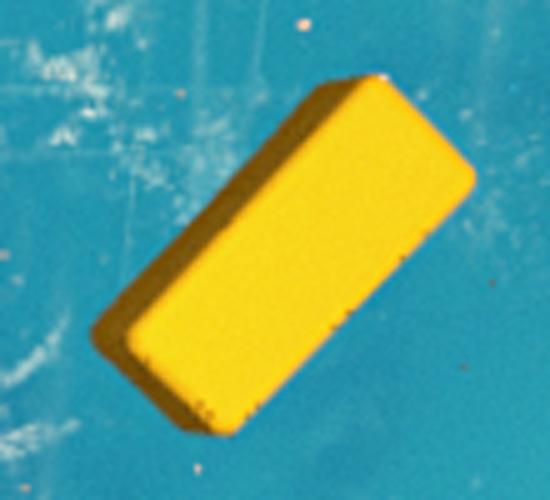

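```bash
python3 -m creep '[{"dp":[18,-8,0],"angular":[0,0,0],"fingers":30},{"dp":[42,-19,0],"angular":[0,0,0],"fingers":30},{"dp":[66,-30,0],"angular":[0,0,0],"fingers":30},{"dp":[82,-37,0],"angular":[0,0,0],"fingers":30},{"dp":[82,-37,0],"angular":[0,0,0],"fingers":30}]'
python3 -m creep '[{"dp":[0,0,12],"angular":[0,0,0],"fingers":30},{"dp":[0,0,30],"angular":[0,0,0],"fingers":30},{"dp":[0,0,50],"angular":[0,0,0],"fingers":30},{"dp":[0,0,65],"angular":[0,0,0],"fingers":30},{"dp":[0,0,68],"angular":[0,0,0],"fingers":30}]'
python3 -m creep '[{"dp":[0,0,1],"angular":[0,0,0],"fingers":30},{"dp":[0,0,2],"angular":[0,0,0],"fingers":30},{"dp":[0,0,3],"angular":[0,0,0],"fingers":30}]'
python3 - <<'E'
from h import *
python=0
cv2.imwrite('pics/d5.png',cv2.resize(optics.grab_frame('side')[130:280,130:330],None,fx=3.5,fy=3.5,interpolation=cv2.INTER_CUBIC))
cv2.imwrite('pics/s5.png',cv2.resize(optics.grab_frame('scene')[130:290,160:340],None,fx=3.5,fy=3.5,interpolation=cv2.INTER_CUBIC))
E
```

```text
clock: 3.95
eef_pos: [422.7, 353.3, 128.0]
tcp_rot: [-3.142, -0.001, 1.571]
contact_force: [-0.1, 0.1, -0.8]
opening: 0.479
clock: 4.37
eef_pos: [422.1, 348.9, 57.0]
tcp_rot: [-3.138, 0.003, 1.569]
contact_force: [0.0, -0.9, -1.6]
opening: 0.479
clock: 4.62
eef_pos: [423.8, 351.9, 57.9]
tcp_rot: [3.141, -0.001, 1.57]
contact_force: [0.2, -0.7, -1.1]
opening: 0.474
```

View pics/d5.png

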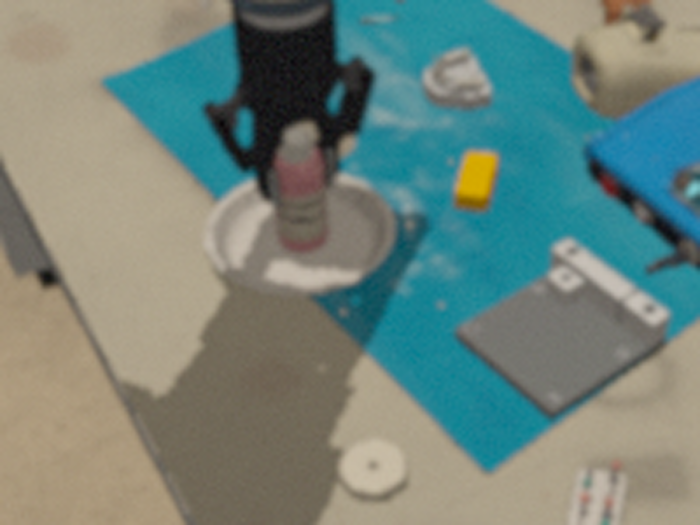

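View pics/s5.png

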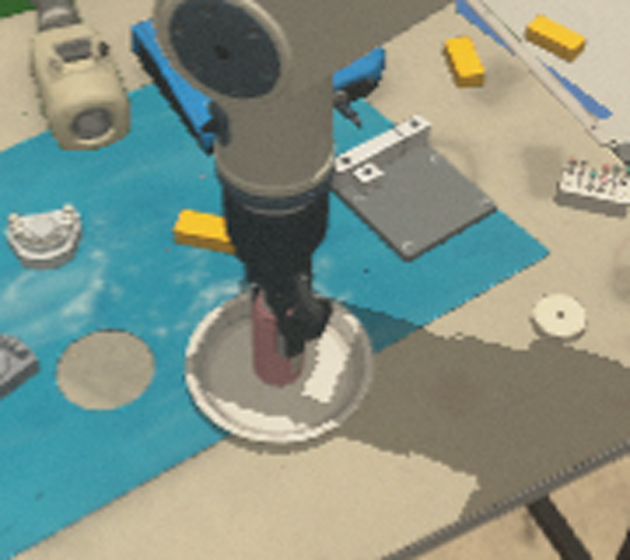

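```bash
python3 -m creep '[{"dp":[0,0,1],"angular":[0,0,0],"fingers":30},{"dp":[0,0,2],"angular":[0,0,0],"fingers":30},{"dp":[0,0,3],"angular":[0,0,0],"fingers":30},{"dp":[0,0,3],"angular":[0,0,0],"fingers":30}]'
python3 -m creep '[{"dp":[0,0,1],"angular":[0,0,0],"fingers":30},{"dp":[0,0,2],"angular":[0,0,0],"fingers":30},{"dp":[0,0,2],"angular":[0,0,0],"fingers":30}]'
```

```text
clock: 5.05
eef_pos: [422.9, 352.0, 54.3]
tcp_rot: [3.142, -0.0, 1.571]
contact_force: [-0.2, -0.3, -0.1]
opening: 0.478
clock: 5.3
eef_pos: [422.9, 351.9, 52.1]
tcp_rot: [-3.141, 0.0, 1.571]
contact_force: [-0.5, -0.0, -0.9]
opening: 0.479
```

```bash
python3 -m creep '[{"dp":[0,0,1],"angular":[0,0,0],"fingers":30},{"dp":[0,0,1],"angular":[0,0,0],"fingers":30}]'
python3 -m creep '[{"dp":[0,0,1],"angular":[0,0,0],"fingers":30},{"dp":[0,0,1],"angular":[0,0,0],"fingers":30}]'
```

```text
clock: 5.47
eef_pos: [423.0, 352.1, 51.3]
tcp_rot: [3.142, -0.0, 1.571]
contact_force: [0.3, 0.5, -1.1]
opening: 0.476
clock: 5.63
eef_pos: [423.1, 352.1, 51.2]
tcp_rot: [3.142, -0.0, 1.571]
contact_force: [-3.7, -1.7, 11.1]
opening: 0.48
```

Contact is made. I open the gripper gradually, back off upward and check.

```bash
python3 -m creep '[{"dp":[0,0,-0.6],"angular":[0,0,0],"fingers":30},{"dp":[0,0,-0.6],"angular":[0,0,0],"fingers":45},{"dp":[0,0,-0.6],"angular":[0,0,0],"fingers":50},{"dp":[0,0,-0.6],"angular":[0,0,0],"fingers":60},{"dp":[0,0,-0.6],"angular":[0,0,0],"fingers":85}]'
python3 -m creep '[{"dp":[0,0,0],"angular":[0,0,0],"fingers":85},{"dp":[0,0,0],"angular":[0,0,0],"fingers":85},{"dp":[0,0,0],"angular":[0,0,0],"fingers":85},{"dp":[0,0,0],"angular":[0,0,0],"fingers":85}]'
python3 - <<'E'
from h import *
cv2.imwrite('pics/w6.png',optics.grab_frame('wrist'))
E
```

```text
clock: 6.05
eef_pos: [423.0, 352.0, 50.7]
tcp_rot: [-3.142, 0.0, 1.571]
contact_force: [0.0, 0.0, -0.4]
opening: 0.824
clock: 6.38
eef_pos: [423.0, 352.0, 50.8]
tcp_rot: [-3.142, 0.0, 1.571]
contact_force: [-0.6, -0.1, 0.0]
opening: 0.994
```

View pics/w6.png

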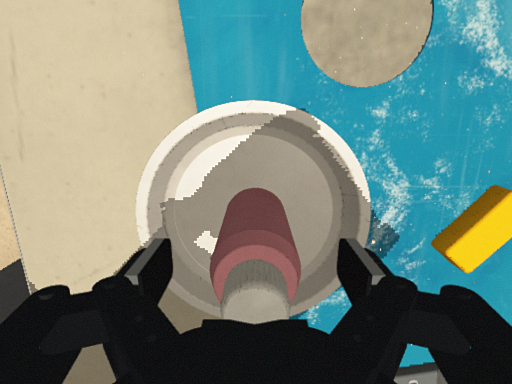

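The bottle stands free at (255,250) between the open fingers. I rise straight up.

```bash
python3 -m creep '[{"dp":[0,0,-15],"angular":[0,0,0],"fingers":85},{"dp":[0,0,-45],"angular":[0,0,0],"fingers":85},{"dp":[0,0,-80],"angular":[0,0,0],"fingers":85},{"dp":[0,0,-115],"angular":[0,0,0],"fingers":85},{"dp":[0,0,-120],"angular":[0,0,0],"fingers":85}]'
python3 - <<'E'
from h import *
v=np.load('w4.npy'); c=cam('wrist',dict(eef_pos=v[:3],tcp_rot=v[3:]))
q=plane(c,[(415.6,74.8),(435.4,95.6),(386.4,147.2),(365.2,127.6)],21); print(q.round(1),q.mean(0)); 
d=(q[0]+q[1]-q[2]-q[3])/2; print(np.degrees(np.arctan2(d[1],d[0])),np.linalg.norm(d)); d=(q[1]+q[2]-q[0]-q[3])/2; print(np.degrees(np.arctan2(d[1],d[0])),np.linalg.norm(d))
im=optics.grab_frame('side'); cv2.imwrite('pics/d7.png',cv2.resize(im[130:280,130:330],None,fx=3.5,fy=3.5,interpolation=cv2.INTER_CUBIC))
E
```

```text
clock: 6.85
eef_pos: [425.4, 354.0, 176.6]
tcp_rot: [3.135, -0.005, 1.571]
contact_force: [2.0, 0.1, 0.0]
opening: 0.995
[[594.3 374.1  21. ]
 [614.  357.8  21. ]
 [576.9 313.6  21. ]
 [556.1 330.5  21. ]] [585.34749743 344.01053651  21.        ]
49.396045095180575 57.847395764392935
-39.295730660656396 26.160845670300073
```

View pics/d7.png

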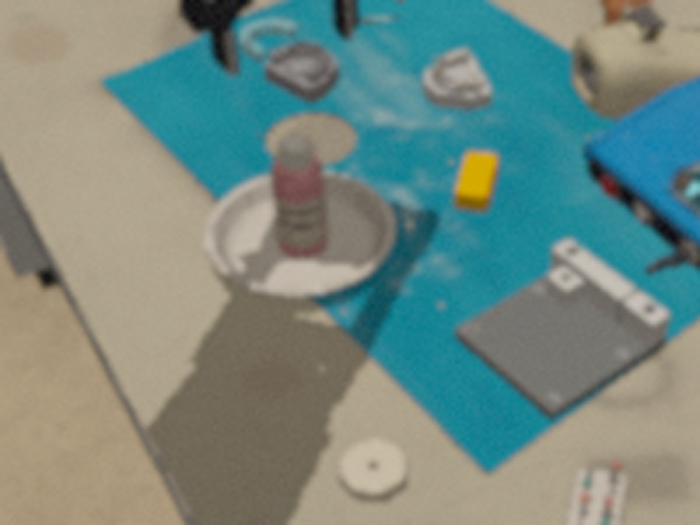

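The bottle stands upright in the dish. Next is the wax at about (585,343), long axis about 50°. I move above it, turning 40°.

```bash
python3 -m creep '[{"dp":[-3,38,0],"angular":[0,0,0.12],"fingers":60},{"dp":[-6,76,0],"angular":[0,0,0.24],"fingers":60},{"dp":[-9,114,0],"angular":[0,0,0.36],"fingers":60},{"dp":[-12,150,0],"angular":[0,0,0.48],"fingers":60},{"dp":[-12,158,0],"angular":[0,0,0.6],"fingers":60}]'
python3 -m creep '[{"dp":[0,0,20],"angular":[0,0,0.1],"fingers":60},{"dp":[0,0,30],"angular":[0,0,0.1],"fingers":60},{"dp":[0,0,30],"angular":[0,0,0.1],"fingers":60},{"dp":[0,0,30],"angular":[0,0,0.1],"fingers":60}]'
python3 - <<'E'
from h import *
s=r.sense(); im=optics.grab_frame('wrist'); cv2.imwrite('pics/w8.png',im)
np.save('w8.npy',np.r_[s['eef_pos'],s['tcp_rot']]); print(s['eef_pos'],s['tcp_rot'])
E
```

```text
clock: 7.32
eef_pos: [585.6, 339.0, 169.4]
tcp_rot: [3.14, -0.001, 0.963]
contact_force: [-0.7, -0.8, 0.2]
opening: 0.703
clock: 7.65
eef_pos: [579.6, 339.5, 139.3]
tcp_rot: [-3.14, 0.003, 0.874]
contact_force: [-0.9, -0.2, 0.1]
opening: 0.703
[579.6095205  339.51948779 139.28792671] [-3.14040153  0.00314154  0.8744584 ]
```

View pics/w8.png

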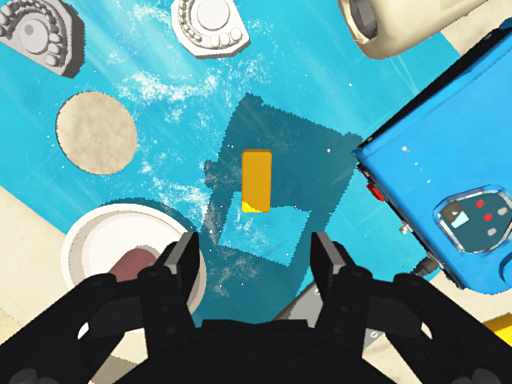

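```bash
python3 - <<'E'
from h import *
v=np.load('w8.npy'); st=dict(eef_pos=v[:3],tcp_rot=v[3:]); c=cam('wrist',st)
im=cv2.imread('pics/w8.png')
m=cv2.inRange(cv2.cvtColor(im,cv2.COLOR_BGR2HSV),(12,130,60),(34,255,255)); m[:140]=0;m[220:]=0;m[:,:220]=0;m[:,300:]=0
cn=max(cv2.findContours(m,0,1)[0],key=cv2.contourArea); print(cv2.minAreaRect(cn),cv2.boundingRect(cn))
cv2.imwrite('pics/w8c.png',cv2.resize(im[140:225,225:290],None,fx=6.5,fy=6.5,interpolation=cv2.INTER_CUBIC))
E
```

```text
((256.5, 180.0), (62.0, 29.0), 90.0) (242, 149, 30, 63)
```

View pics/w8c.png

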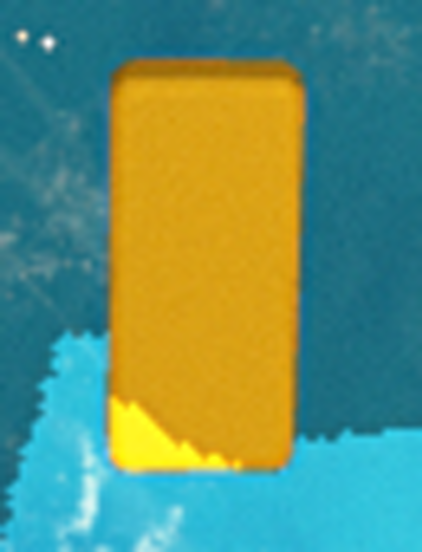

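```bash
python3 - <<'E'
from h import *
v=np.load('w8.npy'); st=dict(eef_pos=v[:3],tcp_rot=v[3:]); c=cam('wrist',st)
A=R.from_euler('xyz',v[3:]).as_matrix()
q=plane(c,[(256.8,182),(257.3,152),(256,212.5),(242.3,180),(271,180)],20.); print(q.round(1)); print(((q-v[:3])@A).round(1))
print(r.sense()['eef_pos'],r.sense()['tcp_rot'], [r.sense()['eef_pos']-v[:3]]@A)
E
```

```text
[[586.4 344.2  20. ]
 [605.1 366.   20. ]
 [566.  320.8  20. ]
 [577.  354.6  20. ]
 [598.1 337.   20. ]]
[[  8.3   2.4 119.3]
 [ 37.1   2.7 119.2]
 [-22.7   1.7 119.4]
 [ 10.3 -11.6 119.3]
 [ 10.3  16.  119.2]]
[580.19084882 339.99080888 140.41713276] [-3.14108703e+00  1.31965504e-03  8.74080100e-01] [[ 0.73091593  0.1423338  -1.13167816]]
```

Block centre is about 7 mm ahead along its length and 2 mm to +y in the tool axes. I descend to grip it slightly behind the middle.

```bash
python3 -m creep '[{"dp":[0,2,25],"angular":[0,0,0.015],"fingers":60},{"dp":[0,2,55],"angular":[0,0,0.015],"fingers":60},{"dp":[0,2,85],"angular":[0,0,0.015],"fingers":60},{"dp":[0,2,108],"angular":[0,0,0.015],"fingers":60},{"dp":[0,2,118],"angular":[0,0,0.015],"fingers":60}]' 30
python3 -m creep '[{"dp":[0,0,5],"angular":[0,0,0],"fingers":60},{"dp":[0,0,9],"angular":[0,0,0],"fingers":60},{"dp":[0,0,12],"angular":[0,0,0],"fingers":60},{"dp":[0,0,12],"angular":[0,0,0],"fingers":60}]'
python3 - <<'E'
from h import *
cv2.imwrite('pics/w9.png',optics.grab_frame('wrist')); s=r.sense(); print(s['eef_pos'])
E
```

```text
clock: 8.12
eef_pos: [580.8, 338.2, 20.5]
tcp_rot: [-3.141, 0.003, 0.858]
contact_force: [-0.3, 0.3, 0.6]
opening: 0.704
clock: 8.45
eef_pos: [583.2, 339.2, 11.9]
tcp_rot: [3.141, -0.002, 0.856]
contact_force: [0.1, 0.2, 0.5]
opening: 0.703
[583.19364947 339.14654744  12.03986892]
```

View pics/w9.png

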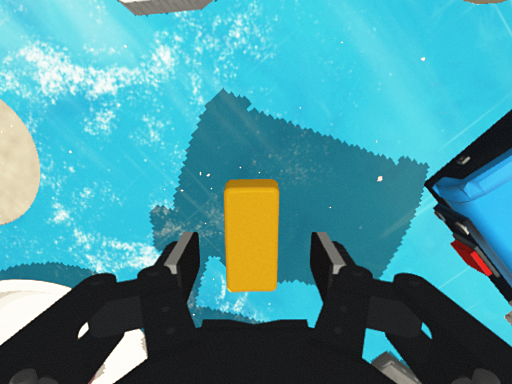

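```bash
python3 -m creep '[{"dp":[0,0,3],"angular":[0,0,0],"fingers":60},{"dp":[0,0,5],"angular":[0,0,0],"fingers":45},{"dp":[0,0,5],"angular":[0,0,0],"fingers":20},{"dp":[0,0,5],"angular":[0,0,0],"fingers":20},{"dp":[0,0,5],"angular":[0,0,0],"fingers":20}]' 60
python3 -m creep '[{"dp":[0,0,0],"angular":[0,0,0],"fingers":20},{"dp":[0,0,0],"angular":[0,0,0],"fingers":20},{"dp":[0,0,0],"angular":[0,0,0],"fingers":20},{"dp":[0,0,0],"angular":[0,0,0],"fingers":20}]'
```

```text
clock: 8.92
eef_pos: [582.7, 338.8, 6.2]
tcp_rot: [3.141, -0.0, 0.856]
contact_force: [0.0, -0.9, 3.2]
opening: 0.335
clock: 9.25
eef_pos: [582.8, 338.8, 6.2]
tcp_rot: [3.141, -0.0, 0.856]
contact_force: [-0.9, -0.1, 5.0]
opening: 0.342
```

Wax gripped (opening about 29 mm). I lift it.

```bash
python3 -m creep '[{"dp":[0,0,-6],"angular":[0,0,0],"fingers":20},{"dp":[0,0,-20],"angular":[0,0,0],"fingers":20},{"dp":[0,0,-45],"angular":[0,0,0],"fingers":20},{"dp":[0,0,-65],"angular":[0,0,0],"fingers":20},{"dp":[0,0,-75],"angular":[0,0,0],"fingers":20}]'
python3 -m creep '[{"dp":[-20,9,0],"angular":[0,0,0.1],"fingers":20},{"dp":[-50,22,0],"angular":[0,0,0.2],"fingers":20},{"dp":[-85,37,0],"angular":[0,0,0.32],"fingers":20},{"dp":[-120,53,0],"angular":[0,0,0.44],"fingers":20},{"dp":[-150,67,0],"angular":[0,0,0.56],"fingers":20}]'
```

```text
clock: 9.67
eef_pos: [583.7, 339.4, 84.3]
tcp_rot: [3.141, -0.003, 0.856]
contact_force: [0.4, -0.4, 0.4]
opening: 0.336
clock: 10.08
eef_pos: [533.3, 179.7, 81.0]
tcp_rot: [3.141, 0.001, 0.29]
contact_force: [0.2, -0.3, -0.5]
opening: 0.339
```

```bash
python3 -m creep '[{"dp":[-10,16,0],"angular":[0,0,0.06],"fingers":20},{"dp":[-20,32,0],"angular":[0,0,0.12],"fingers":20},{"dp":[-20,33,0],"angular":[0,0,0.13],"fingers":20},{"dp":[-20,33,0],"angular":[0,0,0.13],"fingers":20},{"dp":[-20,33,0],"angular":[0,0,0.13],"fingers":20}]'
python3 -m creep '[{"dp":[0,0,0],"angular":[0,0,0],"fingers":20},{"dp":[0,0,0],"angular":[0,0,0],"fingers":20}]'
python3 - <<'E'
from h import *
s=r.sense(); im=optics.grab_frame('wrist'); cv2.imwrite('pics/w10.png',im)
np.save('w10.npy',np.r_[s['eef_pos'],s['tcp_rot']]); print(s['eef_pos'],s['tcp_rot'])
E
```

```text
clock: 10.5
eef_pos: [525.8, 144.6, 81.2]
tcp_rot: [-3.141, -0.001, 0.167]
contact_force: [1.4, 0.8, -0.8]
opening: 0.338
clock: 10.67
eef_pos: [525.6, 145.0, 80.9]
tcp_rot: [-3.141, -0.0, 0.167]
contact_force: [1.1, 0.3, -1.0]
opening: 0.343
[525.57436013 145.0305004   80.90538418] [-3.14144758e+00 -3.15080186e-04  1.67483702e-01]
```

View pics/w10.png

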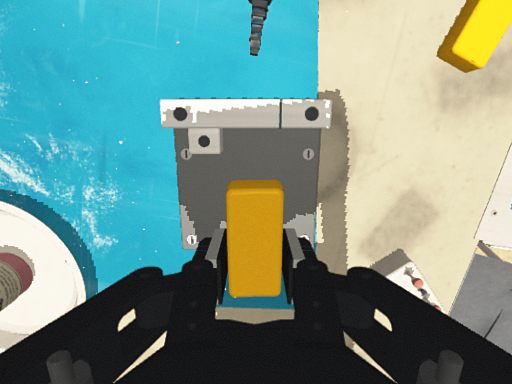

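```bash
python3 - <<'E'
from h import *
im=cv2.imread('pics/w10.png'); cv2.imwrite('pics/w10c.png',cv2.resize(im[88:208,155:338],None,fx=4.3,fy=4.3,interpolation=cv2.INTER_CUBIC))
E
```

```text
(no output)
```

View pics/w10c.png

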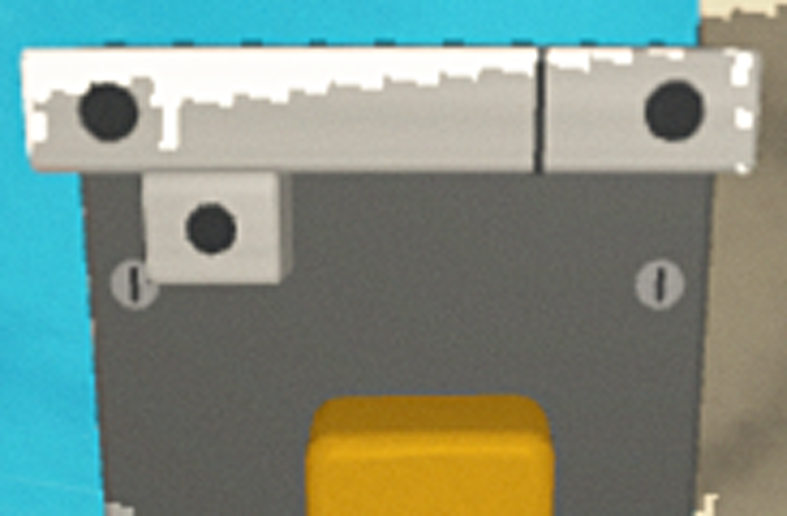

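```bash
python3 - <<'E'
from h import *
v=np.load('w10.npy'); st=dict(eef_pos=v[:3],tcp_rot=v[3:]); c=cam('wrist',st)
A=R.from_euler('xyz',v[3:]).as_matrix()
C=lambda x,y:(155+x/4.3-.4,88+y/4.3-.4)
def t(P,z): q=plane(c,[C(*p) for p in P],z); return ((q-v[:3])@A).round(1)
print('fence far',t([(22,48),(760,48)],38))
print('fence near',t([(32,170),(752,171)],38))
print('stop',t([(279,176),(281,282),(144,176),(152,282)],30)); print('stop bottom edge',t([(290,180),(289,275)],12))
zb=v[2]-4.2
print('wax top front', t([(312,437),(548,437),(307,470),(555,470)],zb+19)); print('wax bottom front',t([(322,399),(540,399)],zb))
print('wax full', ((plane(c,[(226.5,240),(283.5,240),(255,296)],zb+19)-v[:3])@A).round(1))
print('bed edges',t([(82,180),(105,490),(713,180),(697,490)],12))
B=A.T
E
```

```text
fence far [[ 79.9 -60.6  42.9]
 [ 79.9  48.1  42.9]]
fence near [[ 62.3 -60.6  42.9]
 [ 62.2  48.1  42.9]]
stop [[ 61.  -24.2  50.9]
 [ 44.4 -24.4  50.9]
 [ 61.  -45.5  50.9]
 [ 44.4 -45.2  50.9]]
stop bottom edge [[ 59.6 -24.6  68.9]
 [ 43.3 -25.2  68.9]]
wax top front [[ 35.6 -13.5 -14.8]
 [ 35.6  12.5 -14.8]
 [ 31.8 -14.2 -14.8]
 [ 31.9  13.3 -14.8]]
wax bottom front [[ 35.6 -14.    4.2]
 [ 35.6  13.3   4.2]]
wax full [[  9.5 -14.5 -14.8]
 [  9.5  13.9 -14.8]
 [-23.   -0.3 -14.8]]
bed edges [[ 59.7 -60.5  68.9]
 [  3.8 -60.4  68.9]
 [ 59.7  48.3  68.9]
 [  3.9  48.8  68.9]]
```

Both the wax end and the fence are level in the image, so they are square. The fence face is 26 mm ahead, the stop face 9 mm to -y (tool), and the bed 65 mm below. I approach just short of contact.

```bash
python3 -m creep '[{"dp":[0,-2,15],"angular":[0,0,0],"fingers":20},{"dp":[0,-4,35],"angular":[0,0,0],"fingers":20},{"dp":[0,-6,52],"angular":[0,0,0],"fingers":20},{"dp":[0,-6,60],"angular":[0,0,0],"fingers":20},{"dp":[0,-6,60],"angular":[0,0,0],"fingers":20}]'
python3 -m creep '[{"dp":[8,0,0],"angular":[0,0,0],"fingers":20},{"dp":[16,0,0],"angular":[0,0,0],"fingers":20},{"dp":[20,0,0],"angular":[0,0,0],"fingers":20},{"dp":[20,0,0],"angular":[0,0,0],"fingers":20},{"dp":[20,0,0],"angular":[0,0,0],"fingers":20}]'
python3 - <<'E'
from h import *
s=r.sense(); im=optics.grab_frame('wrist'); cv2.imwrite('pics/w11.png',im)
np.save('w11.npy',np.r_[s['eef_pos'],s['tcp_rot']]); print(s['eef_pos'],s['tcp_rot'])
E
```

```text
clock: 11.13
eef_pos: [523.0, 150.1, 19.2]
tcp_rot: [3.141, 0.003, 0.167]
contact_force: [-0.4, -0.4, -0.5]
opening: 0.338
clock: 11.55
eef_pos: [544.8, 153.4, 21.5]
tcp_rot: [-3.141, -0.001, 0.166]
contact_force: [-0.8, 0.7, -0.1]
opening: 0.338
[544.83859888 153.4371927   21.5101252 ] [-3.14145998e+00 -1.24118252e-03  1.65590620e-01]
```

View pics/w11.png

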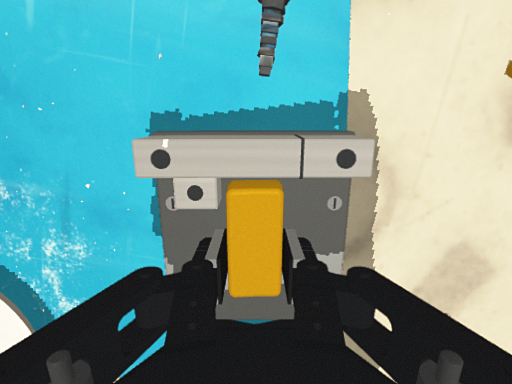

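The wax front is near the fence (row 180 against 178) and its left side is about 3 mm from the stop (col 227 against 219). I lower it to the bed gently.

```bash
python3 -m creep '[{"dp":[0,0,1.5],"angular":[0,0,0],"fingers":20},{"dp":[0,0,3],"angular":[0,0,0],"fingers":20},{"dp":[0,0,4],"angular":[0,0,0],"fingers":20},{"dp":[0,0,4],"angular":[0,0,0],"fingers":20}]'
python3 -m creep '[{"dp":[0,0,0.7],"angular":[0,0,0],"fingers":20},{"dp":[0,0,0.7],"angular":[0,0,0],"fingers":20}]'
```

```text
clock: 11.93
eef_pos: [543.6, 153.2, 16.6]
tcp_rot: [3.142, 0.001, 0.166]
contact_force: [-0.4, -0.3, -1.2]
opening: 0.341
clock: 12.1
eef_pos: [543.9, 153.3, 16.2]
tcp_rot: [3.142, 0.0, 0.166]
contact_force: [0.0, -0.7, -0.4]
opening: 0.338
```

```bash
python3 -m creep '[{"dp":[0,0,0.4],"angular":[0,0,0],"fingers":20},{"dp":[0,0,0.4],"angular":[0,0,0],"fingers":20}]'
python3 -m creep '[{"dp":[0,0,0.4],"angular":[0,0,0],"fingers":20},{"dp":[0,0,0.4],"angular":[0,0,0],"fingers":20}]'
```

```text
clock: 12.27
eef_pos: [544.0, 153.3, 16.2]
tcp_rot: [3.142, 0.0, 0.166]
contact_force: [-1.4, -0.1, 6.0]
opening: 0.337
clock: 12.43
eef_pos: [543.9, 153.3, 16.1]
tcp_rot: [3.142, 0.0, 0.166]
contact_force: [-4.1, -0.5, 10.4]
opening: 0.338
```

On the bed. I slide to the stop block under light pressure.

```bash
python3 -m creep '[{"dp":[0,-0.7,-0.5],"angular":[0,0,0],"fingers":20},{"dp":[0,-1.4,-0.5],"angular":[0,0,0],"fingers":20},{"dp":[0,-2.2,-0.5],"angular":[0,0,0],"fingers":20},{"dp":[0,-2.2,-0.5],"angular":[0,0,0],"fingers":20}]'
python3 -m creep '[{"dp":[0,-0.5,0],"angular":[0,0,0],"fingers":20},{"dp":[0,-0.5,0],"angular":[0,0,0],"fingers":20}]'
```

```text
clock: 12.77
eef_pos: [544.1, 155.6, 16.2]
tcp_rot: [3.142, -0.001, 0.166]
contact_force: [-0.3, -0.7, 4.8]
opening: 0.338
clock: 12.93
eef_pos: [544.0, 156.1, 16.2]
tcp_rot: [3.141, -0.001, 0.166]
contact_force: [0.2, -1.3, 6.0]
opening: 0.34
```

```bash
python3 -m creep '[{"dp":[1,0,0],"angular":[0,0,0],"fingers":20},{"dp":[2,0,0],"angular":[0,0,0],"fingers":20},{"dp":[3,0,0],"angular":[0,0,0],"fingers":20},{"dp":[3,-0.4,0],"angular":[0,0,0],"fingers":20},{"dp":[3,-0.4,0],"angular":[0,0,0],"fingers":20}]'
python3 -m creep '[{"dp":[0,-0.4,0],"angular":[0,0,0],"fingers":20},{"dp":[0,-0.4,0],"angular":[0,0,0],"fingers":20}]'
python3 -m creep '[{"dp":[0,-0.3,0],"angular":[0,0,0],"fingers":20},{"dp":[0,-0.3,0],"angular":[0,0,0],"fingers":20}]'
```

```text
clock: 13.35
eef_pos: [546.5, 156.9, 16.2]
tcp_rot: [3.141, 0.0, 0.166]
contact_force: [-1.0, -2.1, 7.1]
opening: 0.338
clock: 13.52
eef_pos: [546.6, 157.3, 16.2]
tcp_rot: [3.141, -0.0, 0.166]
contact_force: [-1.1, -1.4, 6.7]
opening: 0.336
clock: 13.68
eef_pos: [546.6, 157.3, 16.2]
tcp_rot: [3.141, -0.0, 0.166]
contact_force: [-0.6, -4.2, 7.0]
opening: 0.337
```

Stop contact felt (-4 N). Now I advance to the fence.

```bash
python3 -m creep '[{"dp":[1,0,0],"angular":[0,0,0],"fingers":20},{"dp":[2,0,0],"angular":[0,0,0],"fingers":20},{"dp":[2,0,0],"angular":[0,0,0],"fingers":20}]'
python3 -m creep '[{"dp":[0.7,0,0],"angular":[0,0,0],"fingers":20},{"dp":[0.7,0,0],"angular":[0,0,0],"fingers":20}]'
python3 -m creep '[{"dp":[0.5,0,0],"angular":[0,0,0],"fingers":20},{"dp":[0.5,0,0],"angular":[0,0,0],"fingers":20}]'
```

```text
clock: 13.93
eef_pos: [547.6, 157.5, 16.2]
tcp_rot: [3.141, 0.002, 0.166]
contact_force: [-4.5, -4.0, 10.0]
opening: 0.336
clock: 14.1
eef_pos: [548.2, 157.6, 16.2]
tcp_rot: [3.141, 0.002, 0.166]
contact_force: [-4.0, -3.5, 10.9]
opening: 0.339
clock: 14.27
eef_pos: [548.7, 157.7, 16.2]
tcp_rot: [3.141, 0.002, 0.166]
contact_force: [-4.5, -3.8, 10.1]
opening: 0.337
```

```bash
python3 -m creep '[{"dp":[0.7,0,0],"angular":[0,0,0],"fingers":20},{"dp":[0.7,0,0],"angular":[0,0,0],"fingers":20}]'
python3 -m creep '[{"dp":[0.7,0,0],"angular":[0,0,0],"fingers":20},{"dp":[0.7,0,0],"angular":[0,0,0],"fingers":20}]'
python3 -m creep '[{"dp":[0.5,0,0],"angular":[0,0,0],"fingers":20},{"dp":[0.5,0,0],"angular":[0,0,0],"fingers":20}]'
```

```text
clock: 14.43
eef_pos: [549.0, 157.7, 16.2]
tcp_rot: [3.141, 0.003, 0.166]
contact_force: [-6.5, -4.2, 13.1]
opening: 0.336
clock: 14.6
eef_pos: [549.0, 157.7, 16.2]
tcp_rot: [3.141, 0.004, 0.166]
contact_force: [-8.4, -4.7, 14.9]
opening: 0.34
clock: 14.77
eef_pos: [549.0, 157.7, 16.1]
tcp_rot: [3.141, 0.005, 0.166]
contact_force: [-9.6, -4.4, 16.8]
opening: 0.335
```

```bash
python3 -m creep '[{"dp":[0.4,0,-0.4],"angular":[0,0.004,0],"fingers":20},{"dp":[0.4,0,-0.4],"angular":[0,0.004,0],"fingers":20},{"dp":[0.4,0,-0.4],"angular":[0,0.004,0],"fingers":20}]'
python3 - <<'E'
from h import *
s=r.sense(); print(s['wrist_torque'],s['tcp_rot'])
im=optics.grab_frame('wrist'); cv2.imwrite('pics/w12.png',im)
im=optics.grab_frame('side'); cv2.imwrite('pics/d12.png',cv2.resize(im[130:280,150:350],None,fx=3.5,fy=3.5,interpolation=cv2.INTER_CUBIC))
E
```

```text
clock: 15.02
eef_pos: [549.0, 157.7, 16.1]
tcp_rot: [3.141, 0.001, 0.166]
contact_force: [-9.8, -3.5, 12.7]
opening: 0.338
[-0.56390641  1.5195486   0.00880337] [3.14093855e+00 1.41939147e-03 1.65714816e-01]
```

View pics/w12.png

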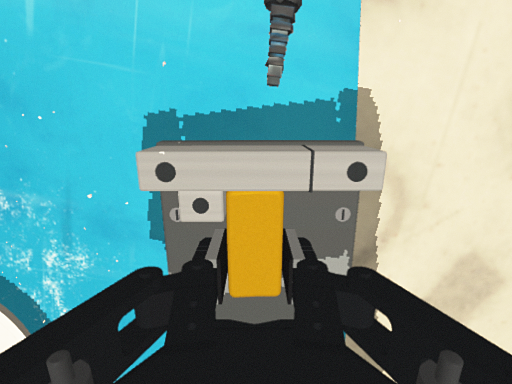

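View pics/d12.png

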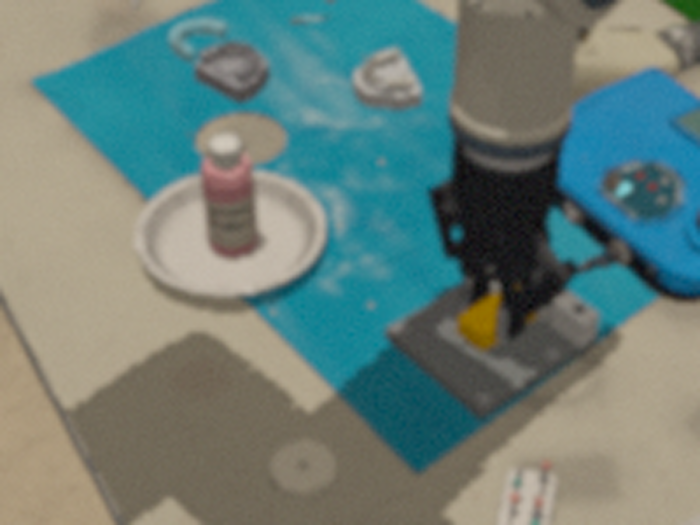

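```bash
python3 - <<'E'
from h import *
im=cv2.imread('pics/w12.png'); cv2.imwrite('pics/w12c.png',cv2.resize(im[140:310,160:330],None,fx=3.5,fy=3.5,interpolation=cv2.INTER_CUBIC))
cv2.imwrite('pics/w12d.png',cv2.resize(im[180:240,205:300],None,fx=8,fy=8,interpolation=cv2.INTER_CUBIC))
E
```

```text
(no output)
```

View pics/w12d.png

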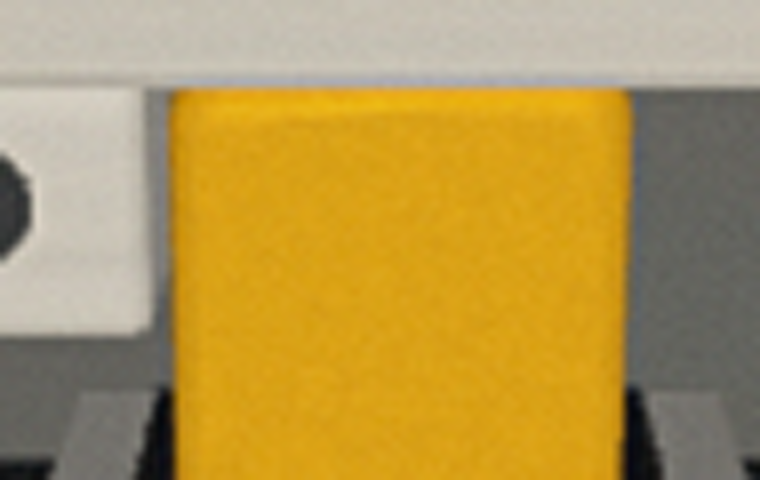

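```bash
python3 - <<'E'
from h import *
c=cam('wrist'); v=r.sense(); A=R.from_euler('xyz',v['tcp_rot']).as_matrix()
t=lambda P,z:((plane(c,P,z)-v['eef_pos'])@A).round(1)
print('fence near top',t([(138,190),(386,190)],38)); print('stop r',t([(222.5,193),(223.5,220)],30),t([(226,193),(226,220)],12))
print('wax z31',t([(227.5,230),(283.5,230),(255,191),(255,297)],31)); print('wax z26',t([(227.5,230),(283.5,230)],26))
E
```

```text
fence near top [[ 37.1 -52.9 -21.9]
 [ 37.2  58.6 -21.9]]
stop r [[ 33.5 -15.9 -13.9]
 [ 19.7 -15.8 -13.9]] [[ 28.6 -16.1   4.1]
 [ 12.9 -16.5   4.1]]
wax z31 [[ 14.9 -13.9 -14.9]
 [ 14.9  13.7 -14.9]
 [ 34.8  -0.3 -14.9]
 [-23.6  -0.3 -14.8]]
wax z26 [[ 12.8 -14.4  -9.9]
 [ 12.8  14.3  -9.8]]
```

```bash
python3 -m creep '[{"dp":[0,-0.5,0],"angular":[0,0,0],"fingers":20},{"dp":[0,-0.5,0],"angular":[0,0,0],"fingers":20},{"dp":[0,-0.5,0],"angular":[0,0,0],"fingers":20}]'
python3 - <<'E'
from h import *
print(r.sense()['eef_pos'],r.sense()['tcp_rot'],r.sense()['contact_force'])
E
python3 -m creep '[{"dp":[0,-0.5,0],"angular":[0,0,0],"fingers":20},{"dp":[0,-0.5,0],"angular":[0,0,0],"fingers":20},{"dp":[0,-0.5,0],"angular":[0,0,0],"fingers":20}]'
python3 - <<'E'
from h import *
print(r.sense()['eef_pos'],r.sense()['tcp_rot'],r.sense()['contact_force'])
E
```

```text
clock: 15.37
eef_pos: [549.0, 157.7, 16.2]
tcp_rot: [3.14, 0.002, 0.166]
contact_force: [-8.6, -5.8, 13.0]
opening: 0.343
[549.02809487 157.73538185  16.15483885] [3.14028378e+00 1.51457104e-03 1.66059234e-01] [-8.60566923 -5.83404736 12.98782374]
clock: 15.62
eef_pos: [549.0, 157.8, 16.2]
tcp_rot: [3.14, 0.002, 0.166]
contact_force: [-7.8, -10.5, 12.9]
opening: 0.339
[549.03758619 157.75969377  16.15385846] [3.13976553e+00 1.53526469e-03 1.66105315e-01] [ -7.79230589 -10.48017609  12.94890711]
```

Jig-y force rose to about 9 N with no motion, so the side is firmly on the stop. I relax the side push and trim to 12/12.

```bash
python3 -m creep '[{"dp":[0.5,0.8,-0.1],"angular":[0,0.003,0],"fingers":20},{"dp":[0.5,0.8,-0.1],"angular":[0,0.003,0],"fingers":20},{"dp":[0.5,0.8,-0.1],"angular":[0,0.003,0],"fingers":20}]'
python3 - <<'E'
from h import *
from rig import r
s=r.sense();f=s['contact_force'];y=.166
print(s['eef_pos'],s['tcp_rot'],'jig f',f[0]*np.cos(y)+f[1]*np.sin(y),-f[0]*np.sin(y)+f[1]*np.cos(y),f[2])
E
```

```text
clock: 15.87
eef_pos: [549.1, 157.7, 16.2]
tcp_rot: [3.141, -0.001, 0.166]
contact_force: [-10.0, -4.7, 13.5]
opening: 0.336
[549.08379217 157.7185878   16.17033043] [ 3.14072919e+00 -6.63764793e-04  1.65701215e-01] jig f -10.683856635139078 -3.0242760410671536 13.511127860992453
```

```bash
cat > f.py <<'E'
from h import *
s=r.sense();f=s['contact_force'];y=.166
print(s['eef_pos'],s['tcp_rot'],'jig f',f[0]*np.cos(y)+f[1]*np.sin(y),-f[0]*np.sin(y)+f[1]*np.cos(y),f[2])
E
python3 -m creep '[{"dp":[0.4,0.2,-0.2],"angular":[0,0,0],"fingers":20},{"dp":[0.4,0.2,-0.2],"angular":[0,0,0],"fingers":20},{"dp":[0.4,0.2,-0.2],"angular":[0,0,0],"fingers":20}]'; python3 f.py
```

```text
clock: 16.12
eef_pos: [549.1, 157.7, 16.2]
tcp_rot: [3.141, 0.0, 0.166]
contact_force: [-11.6, -3.5, 13.2]
opening: 0.338
[549.07381046 157.6925109   16.16694638] [3.14085416e+00 1.56030751e-04 1.65686639e-01] jig f -12.044051034164145 -1.4939273096762884 13.239256987633444
```

```bash
python3 -m creep '[{"dp":[0.1,0,-0.15],"angular":[0,0,0],"fingers":20},{"dp":[0.1,0,-0.15],"angular":[0,0,0],"fingers":20},{"dp":[0.1,0,-0.15],"angular":[0,0,0],"fingers":20},{"dp":[0.1,0,-0.15],"angular":[0,0,0],"fingers":20},{"dp":[0.1,0,-0.15],"angular":[0,0,0],"fingers":20}]'; python3 f.py
python3 -m creep '[{"dp":[0,0,0],"angular":[0,0,0],"fingers":20},{"dp":[0,0,0],"angular":[0,0,0],"fingers":20},{"dp":[0,0,0],"angular":[0,0,0],"fingers":20},{"dp":[0,0,0],"angular":[0,0,0],"fingers":20},{"dp":[0,0,0],"angular":[0,0,0],"fingers":20}]'; python3 f.py
python3 - <<'E'
from h import *
im=optics.grab_frame('scene'); cv2.imwrite('pics/s13.png',cv2.resize(im[120:280,160:340],None,fx=3.5,fy=3.5,interpolation=cv2.INTER_CUBIC))
im=optics.grab_frame('wrist'); cv2.imwrite('pics/w13.png',cv2.resize(im[150:310,160:350],None,fx=3.5,fy=3.5,interpolation=cv2.INTER_CUBIC))
E
python3 f.py
```

```text
clock: 16.53
eef_pos: [549.0, 157.7, 16.1]
tcp_rot: [3.141, 0.0, 0.166]
contact_force: [-11.1, -3.4, 11.4]
opening: 0.335
[549.0429766  157.71399431  16.14514641] [3.14081371e+00 3.88543045e-04 1.65823222e-01] jig f -11.54148342768626 -1.511069710064838 11.439264365454845
clock: 16.95
eef_pos: [549.1, 157.7, 16.2]
tcp_rot: [3.141, 0.0, 0.166]
contact_force: [-11.2, -3.2, 11.7]
opening: 0.343
[549.05029959 157.72214571  16.16014927] [3.14084752e+00 3.61501466e-04 1.65757404e-01] jig f -11.598724336001784 -1.2830909963835397 11.664414860409414
[549.05736104 157.71888608  16.16929251] [3.14083133e+00 3.57680402e-04 1.65746502e-01] jig f -11.289733126375506 -2.0183610095071107 11.439204668649348
```

View pics/s13.png

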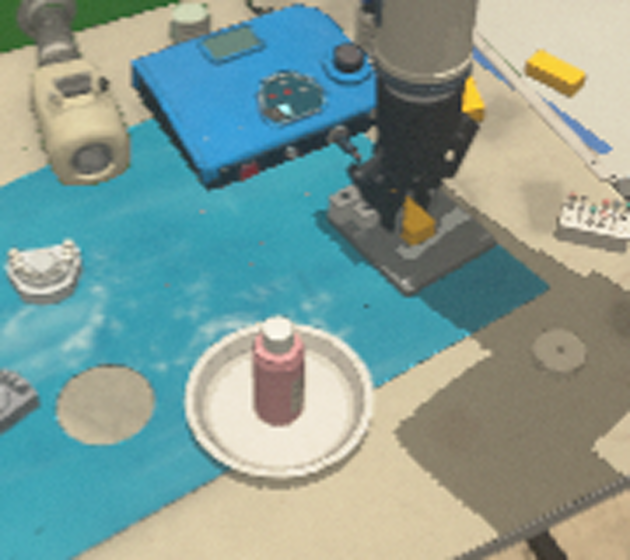

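View pics/w13.png

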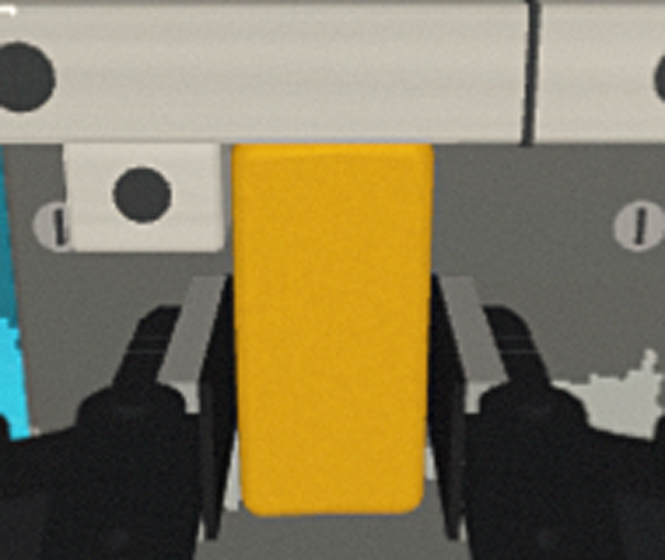

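The bottle stands mid-dish, the wax end is square on the fence and its side is against the stop. The push is steady at about 11.5 N each way, so I hand in.

```bash
python3 -c "
from rig import r
r.sign_off(); print(r.sense()['clock'])"
```

```text
the job is handed in; nothing more can be done
the job is handed in; nothing more can be done
```

The job is done and handed in at about 17 s. The hand-in gave no verdict.

- **Bottle:** I lifted it off the jig, lowered it into the steel dish until I felt contact, released it and rose clear. The last picture shows it upright near the middle of the dish.
- **Wax block:** I took the block farthest to the robot's left and laid it on the jig's bed. I slid it against the stop block, then up to the fence, and finished with the block still gripped.
- **Final push:** The last readings, steady for about 0.5 s, were about 11.3–11.6 N into the fence, 11.4–11.7 N down and 1.3–2 N sideways against the stop.
- **Check that disagreed:** In the wrist picture I measured a gap of about 1–2 mm between the wax and the stop. I put this down to the block's rounded edges and the calibration error. When I pressed sideways the force rose to about 9 N and the block did not move, so I took it as firmly against the stop.

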